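# Release the latched key on the selector box

## Robot

A 7-joint arm with a two-finger parallel gripper is mounted at the origin on the work surface. World frame = base frame: x ahead of the robot, y to its left, z up, the work surface at z = 0. Lengths are in mm, angles in rad, forces in N, time in s.
With the tool pointing down it reaches from about 400 to 875 mm from the base axis. Payload 4.4 kg.
Tool frame: the origin (TCP) lies at the very end of the fingers, on their centre line; the grasp point (between the pads) lies 19 mm behind it; z points along the fingers, y is the direction in which the jaws open and shut (so a half turn about z gives the same grasp; the last joint's range is limited). The gripper opens to 85 mm and grips with 20 to 120 N. Pads are 22 mm wide; open, the fingers measure 114 mm over their backs; the gripper's body (76 mm by 85 mm) begins 54 mm behind the grasp point. The pads swing forward as they close: fully open they stand 13 mm farther back than shut.
Start: joints at [1.038, 0.628, 0.038, 1.517, -0.027, 0.996, -0.02], TCP at [292.548, -580.459, 231.313] pointing down, gripper open.
Joint ranges: [-3.06, 3.06], [-0.37, 2.12], [-1.25, 1.32], [0.18, 2.47], [-1.1, 4.24], [0.23, 1.98], [-2.94, 2.94]. Speed limits (rad/s): [2.57, 2.57, 3.14, 3.14, 3.14, 3.14, 3.14].

## Interface

Orientations are given as [roll, pitch, yaw] about the fixed x, y, z axes, in that order (R = Rz(yaw) Ry(pitch) Rx(roll)).
In Python, from cell import read_state, get_image, calibration, finish_job gives the robot as it stands. The module is installed in compiled form; this text tells all that it offers.
- The arm moves only by the tool apply_moves, never from a script. Its argument "increments" is a list of rows, each an object of numbers: "tx", "ty", "tz": the shift along the world's x, y, z in m; "rx", "ry", "rz": the turn, a rotation vector about the world's x, y, z in units of 5 degrees (1.0 is 5 degrees); "claw": the finger opening in m, from 0 to 0.0854. In form: [{"tx": .., "ty": .., "tz": .., "rx": .., "ry": .., "rz": .., "claw": ..}, ...]. A call has 1 to 12 rows; each row is the pose to reach, as a shift and turn from the pose commanded when the call began; what a row does not reach only later rows make up. A row lasts 1/10 s, in which the tool goes at most 50 mm and 8.59 degrees, less where a joint would pass 70% of its speed; a pose out of reach is approached as far as the arm can. A call with a gripper value outside its range is refused whole. The fingers move at their own pace and stop on an object; the grip force is fixed at half the most. Time passes only in rows, so rows that repeat a pose let the fingers close. It gives the time, the measured TCP pose, the force and the opening at its end, in the units of the state.
- read_state(): the state, without advancing time (a new reading comes with each control period).
- get_image(name): name is "scene" or "top" or "wrist"; returns the picture (480x640x3 uint8, red, green, blue); there is no depth.
- calibration(name): a dict with "camera_matrix" (3x3 intrinsics, pixels), "origin" and "attitude" of the camera in the world. Camera axes: x right, y up, looking along -z (the intrinsics and any distortion apply to the point x, -y, -z); pixel columns grow to the right and rows downward; lengths in mm; the calibration is good to about 2 mm. A picture is of the moment at which its call begins: read the wrist's pose just before it. calibration takes no time and is no camera call; for the wrist camera it gives the pose at the moment of the call.
- finish_job(): hands the job in, once; it reports no verdict.
The state is a dict: "clock": time; "qpos": joint angles; "qd": joint speeds; "tau": joint torques, N m; "eef_pos": TCP position; "tool_rot": TCP orientation; "force": force on the tool from outside, world axes, zero at the start; "torque": the same for the moment, N m; "width": finger opening in mm.
Only numpy, scipy, OpenCV 4.12 (cv2) and the standard library are available. Lean on these libraries where they do the work, as an engineer would, in place of code of your own. Each camera call takes 0.05 s, during which the arm holds its last target. There are 200 camera calls.

## Task

One of the four identical white keys on the grey selector box has been left latched down; find out which (you may tap the keys lightly to feel it, the latched one sits a little lower and does not give), then press that key down so that it unlatches and let it come fully up. Do not push any of the other keys down so far that it would latch, and do not pick up, tip or push away the screwdriver, jar and parts bin around the box.

Things in the scene. Friction and masses are not known exactly. Their poses are not given: they have to be found in the camera images.
- selector: Grey selector box fixed to the bench, 150 (x) by 250 (y) mm, 60 mm high; origin at the centre of its underside, z up, front (sockets, knob) to its -x. On its flat top four identical white keys, caps 24 x 24 mm, stand in a row along y, 42 mm centre to centre, 20 mm in front of the middle. A raised key stands 14 mm above the top, a latched one 10 mm. Any one may be the latched one.
- place_1 (a point): Fixed point for the leftmost key (seen from the robot; place 1 is at the box's +y end): centre of the key's top face when it is raised, 74 mm above the bench. It does not move with the key; the top of a latched key is 4 mm lower. A raised key moves straight down 8 mm to its stop, on a spring: 2 N to start, then 1 N per mm.
- place_2 (a point): Fixed point for the second from the left key (seen from the robot; place 1 is at the box's +y end): centre of the key's top face when it is raised, 74 mm above the bench. It does not move with the key; the top of a latched key is 4 mm lower. A raised key would latch if pushed down 6 mm (about 8 N): never do that.
- place_3 (a point): Fixed point for the third from the left key (seen from the robot; place 1 is at the box's +y end): centre of the key's top face when it is raised, 74 mm above the bench. It does not move with the key; the top of a latched key is 4 mm lower. A latched key sits 4 mm down and does not yield below 6 N.
- place_4 (a point): Fixed point for the rightmost key (seen from the robot; place 1 is at the box's +y end): centre of the key's top face when it is raised, 74 mm above the bench. It does not move with the key; the top of a latched key is 4 mm lower. A latched key pushed 3 mm further (about 10 N, nearly at its stop, 4 mm below where it sat) unlatches and comes up when let go.
- marker (a joint): Orange marker in the black window on the box's top (45 mm behind its middle, 60 mm to -y). It moves along the box's y with the key that was latched at the start, 3 mm per mm, value in m: 0 latched, about -0.012 with the key at its stop, +0.012 when it is released and fully up. It does not tell which key that is.
- interlock (a joint): Bar inside the box under the keys, cannot be seen or touched directly: 0 at the start, grows in m (up to 0.0035) as any raised key is pushed deeper than 4.5 mm, and stays there. Over 0.0015 means that a wrong key was pushed down far enough to latch (6 mm).
- screwdriver: Loose bystander: screwdriver lying on the bench behind the box (its +x side), across it, about 200 mm long, 26 mm high; origin under its middle.
- jar_mid (a point): Loose bystander: centre (30 mm up) of a jar with a black cap, 48 mm in diameter and 60 mm high, standing beside the +y end of the box.
- parts_bin: Loose bystander: open yellow parts bin, 100 x 70 mm and 40 mm high, beside the -y end of the box; origin at the centre of its underside.

How it is judged (in metres and radians):
On the way:
1. the latched key is pressed further down, at least 2 mm below where it was latched (value of joint marker below -0.006 m), for 0.02 s.
At the end, for the whole second after the job is handed in: The key that was latched is up (marker beyond +9.5 mm, the key within 1 mm of its full height), no other key has been pushed 6 mm down (interlock under 1.5 mm), and the screwdriver, jar and bin are within 20 mm of where they were (value of joint marker above 0.0095 m and value of joint interlock below 0.0015 m and distance of each of screwdriver, jar_mid, parts_bin from where it was at the start of the episode below 0.02 m); the robot touches nothing.
It fails at once if a wrong key was pushed down far enough to latch (6 mm) (value of joint interlock above 0.0015 m).
It fails at once if the screwdriver, jar or parts bin was lifted or pushed away (20 mm), or the jar tipped (distance of any of screwdriver, jar_mid, parts_bin from where it was at the start of the episode above 0.02 m or angle between any of jar_mid, parts_bin's own z axis and vertical above 0.5 rad).
It also fails if it takes over 51 s, if anything falls off the work surface, if the arm or the gripper's body presses on something with over 40 N, if the wrist force passes 120 N, or if a joint passes its speed limit or range.

## Working session

There is one attempt and no reset: what is moved stays moved. The work goes in short steps, Python scripts to look and compute and a tool call to move; the robot and the scene stay as the last step left them, time stands still between calls to the robot, and variables do not carry over. Pictures are saved under pics/ and viewed, about 8 in all and at most 12, crops included, and the job is handed in when it is done.

Besides the shell and the picture viewer there is one more tool, called after "Call:" as name(argument=value, ...), one argument or row to a line, values as JSON. apply_moves: Moves the arm, as the interface text tells. Its arguments: {"type":"object","properties":{"increments":{"type":"array"}},"required":["increments"]}

```bash
mkdir -p pics; python3 - <<'E'
from cell import *
import cv2
s=read_state();print({k:s[k] for k in('clock','eef_pos','tool_rot','force','width')})
for n in('scene','top'):
    cv2.imwrite(f'pics/{n}0.png',get_image(n)[:,:,::-1]);print(n,calibration(n))
E
```

```text
{'clock': 0.0, 'eef_pos': array([ 292.26692516, -579.8686277 ,  230.38677941]), 'tool_rot': array([-3.13967136e+00,  1.79061629e-05,  4.66786294e-01]), 'force': array([-0.2405545 , -0.00832958, -0.01528376]), 'width': 85.64881343368685}
scene {'camera_matrix': array([[483.85221744,   0.        , 321.25093408],
       [  0.        , 483.85221744, 246.31473806],
       [  0.        ,   0.        ,   1.        ]]), 'origin': array([1013.26367094, -221.32216809,  848.69309145]), 'attitude': array([ 0.57837703, -0.0101497 ,  1.04359622])}
top {'camera_matrix': array([[485.38220405,   0.        , 321.56796617],
       [  0.        , 485.38220405, 240.57111167],
       [  0.        ,   0.        ,   1.        ]]), 'origin': array([ 518.81858683,   62.4585461 , 1067.79778613]), 'attitude': array([ 0.06244547, -0.02455506, -1.59629788])}
```

View pics/top0.png

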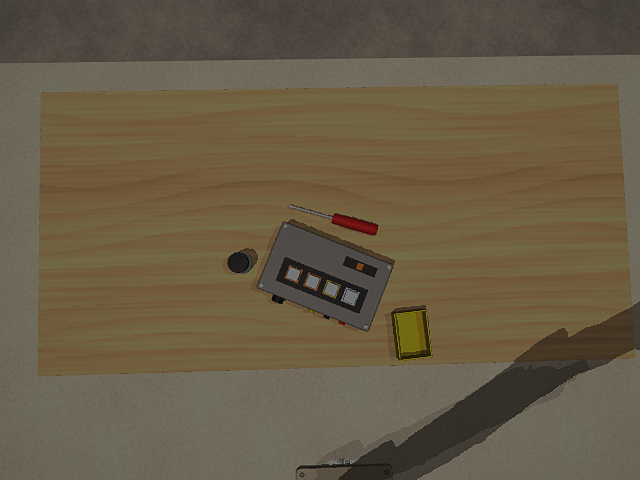

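View pics/scene0.png

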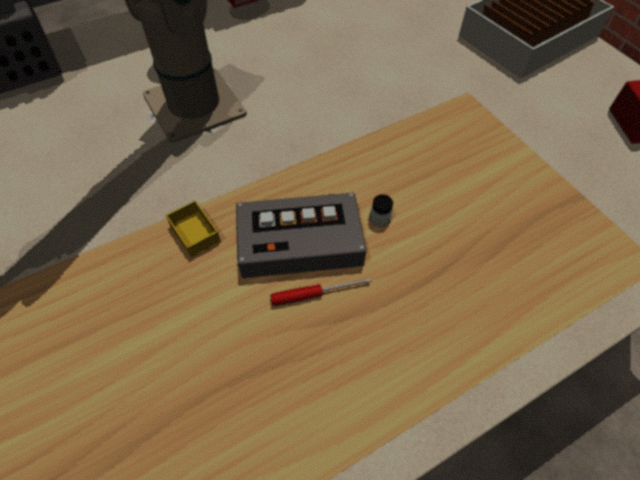

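```bash
cat > h.py <<'E'
import numpy as np, cv2
from scipy.spatial.transform import Rotation as R
def ray(cal,px,z):
    K=cal['camera_matrix'];d=np.linalg.inv(K)@[px[0],px[1],1.]
    d=R.from_euler('xyz',cal['attitude']).apply([d[0],-d[1],-d[2]])
    o=np.array(cal['origin']);return o+d*(z-o[2])/d[2]
def proj(cal,p):
    c=R.from_euler('xyz',cal['attitude']).inv().apply(np.array(p,float)-cal['origin'])
    q=cal['camera_matrix']@[c[0],-c[1],-c[2]];return q[:2]/q[2]
E
python3 - <<'E'
from cell import *
from h import *
out=[]
for n,box in(('top',(270,250,375,315)),('scene',(245,195,350,235))):
    im=cv2.imread(f'pics/{n}0.png');x0,y0,x1,y1=box;c=im[y0:y1,x0:x1]
    g=c.min(2);m=(g>110).astype(np.uint8)
    k,l,st,ce=cv2.connectedComponentsWithStats(m)
    cal=calibration(n)
    for i in range(1,k):
        if st[i,4]>30:
            p=ce[i]+[x0,y0];print(n,p.round(1),st[i,4],ray(cal,p,74).round(1))
    out.append(cv2.resize(c,(735,int(735*c.shape[0]/c.shape[1])),interpolation=cv2.INTER_CUBIC)[:300 if n=='scene' else 460])
    if n=='top':
        for q in((286,222),(393,262),(367,330),(258,290)):print('corner',ray(cal,q,60).round(1))
        print('jar',ray(cal,(238,262),60).round(1),'bin',ray(cal,(411,332),40).round(1))
    else:
        for q in((237,203),(355,196),(363,240),(239,263)):print('corner',ray(cal,q,60).round(1))
v=np.vstack(out);cv2.imwrite('pics/zoom.png',cv2.convertScaleAbs(v[:600] if v.shape[0]<=600 else cv2.resize(v,(int(735*600/v.shape[0]),600)),alpha=1.4))
E
```

```text
top [292.8 273.6] 116 [514.2  96.8  74. ]
top [312.  281.2] 115 [497.7  58.2  74. ]
top [331.  288.7] 116 [481.5  19.7  74. ]
top [350.3 296.5] 120 [464.6 -19.2  74. ]
corner [621.7 109.2  60. ]
corner [ 532.9 -111.5   60. ]
corner [394.3 -52.9  60. ]
corner [482.3 169.7  60. ]
jar [541.  209.9  60. ] bin [ 385.  -147.9   40. ]
scene [328.8 210.8] 94 [514.   95.9  74. ]
scene [308.  212.6] 90 [497.2  57.4  74. ]
scene [266.2 216.5] 104 [464.5 -19.5  74. ]
scene [287.2 215.7] 96 [483.4  17.7  74. ]
corner [393.6 -52.4  60. ]
corner [498.8 169.1  60. ]
corner [600.3 123.3  60. ]
corner [ 527.3 -110.    60. ]
```

View pics/zoom.png

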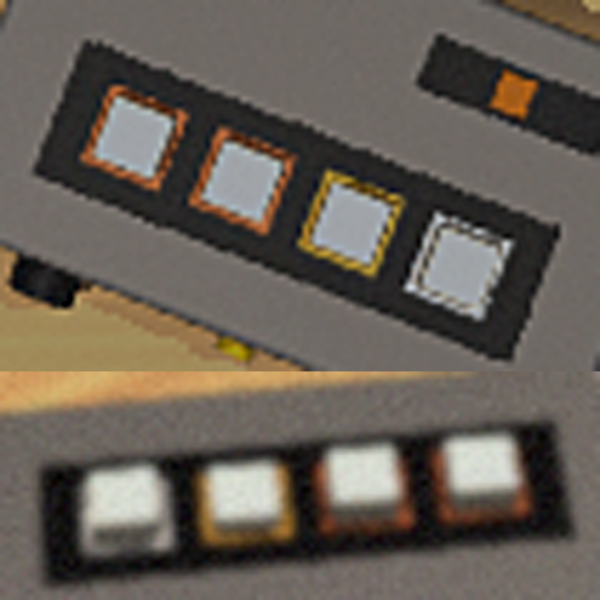

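Key spacing checks out (125.9 mm vs 126 mm), and the two cameras agree to about 1 mm on keys 1, 2 and 4. Key 3 (yellow rim, scene px 287,216) is off by the parallax that a 4 mm lower top would give, so it is probably the latched one. I'll confirm by touch, fingers shut.

Call:
apply_moves(
  increments=[
    {"tx": 0.008, "ty": 0.026, "tz": 0, "claw": 0},
    {"tx": 0.022, "ty": 0.07, "tz": 0, "claw": 0},
    {"tx": 0.036, "ty": 0.114, "tz": 0, "claw": 0},
    {"tx": 0.05, "ty": 0.158, "tz": 0, "claw": 0},
    {"tx": 0.064, "ty": 0.202, "tz": 0, "claw": 0},
    {"tx": 0.078, "ty": 0.246, "tz": 0, "claw": 0},
    {"tx": 0.092, "ty": 0.29, "tz": 0, "claw": 0},
    {"tx": 0.106, "ty": 0.334, "tz": 0, "claw": 0},
    {"tx": 0.12, "ty": 0.378, "tz": 0, "claw": 0},
    {"tx": 0.134, "ty": 0.422, "tz": 0, "claw": 0},
    {"tx": 0.144, "ty": 0.455, "tz": 0, "claw": 0},
    {"tx": 0.15, "ty": 0.475, "tz": 0, "claw": 0},
  ],
)

```text
$.increments[0]: bad value
```

Call:
apply_moves(
  increments=[
    {"tx": 0.008, "ty": 0.026, "tz": 0.0, "rx": 0.0, "ry": 0.0, "rz": 0.0, "claw": 0.001},
    {"tx": 0.022, "ty": 0.07, "tz": 0.0, "rx": 0.0, "ry": 0.0, "rz": 0.0, "claw": 0.001},
    {"tx": 0.036, "ty": 0.114, "tz": 0.0, "rx": 0.0, "ry": 0.0, "rz": 0.0, "claw": 0.001},
    {"tx": 0.05, "ty": 0.158, "tz": 0.0, "rx": 0.0, "ry": 0.0, "rz": 0.0, "claw": 0.001},
    {"tx": 0.064, "ty": 0.202, "tz": 0.0, "rx": 0.0, "ry": 0.0, "rz": 0.0, "claw": 0.001},
    {"tx": 0.078, "ty": 0.246, "tz": 0.0, "rx": 0.0, "ry": 0.0, "rz": 0.0, "claw": 0.001},
    {"tx": 0.092, "ty": 0.29, "tz": 0.0, "rx": 0.0, "ry": 0.0, "rz": 0.0, "claw": 0.001},
    {"tx": 0.106, "ty": 0.334, "tz": 0.0, "rx": 0.0, "ry": 0.0, "rz": 0.0, "claw": 0.001},
    {"tx": 0.12, "ty": 0.378, "tz": 0.0, "rx": 0.0, "ry": 0.0, "rz": 0.0, "claw": 0.001},
    {"tx": 0.134, "ty": 0.422, "tz": 0.0, "rx": 0.0, "ry": 0.0, "rz": 0.0, "claw": 0.001},
    {"tx": 0.144, "ty": 0.455, "tz": 0.0, "rx": 0.0, "ry": 0.0, "rz": 0.0, "claw": 0.001},
    {"tx": 0.15, "ty": 0.475, "tz": 0.0, "rx": 0.0, "ry": 0.0, "rz": 0.0, "claw": 0.001},
  ],
)

```text
clock: 1.3
eef_pos: [443.1, -102.1, 231.2]
tool_rot: [-3.141, -0.0, 0.471]
force: [-0.2, 0.1, 0.6]
width: 1.3
```

Call:
apply_moves(
  increments=[
    {"tx": 0.012, "ty": 0.04, "tz": 0.0, "rx": 0.0, "ry": 0.0, "rz": 0.0, "claw": 0.001},
    {"tx": 0.025, "ty": 0.08, "tz": 0.0, "rx": 0.0, "ry": 0.0, "rz": 0.0, "claw": 0.001},
    {"tx": 0.035, "ty": 0.11, "tz": 0.0, "rx": 0.0, "ry": 0.0, "rz": 0.0, "claw": 0.001},
    {"tx": 0.038, "ty": 0.121, "tz": -0.02, "rx": 0.0, "ry": 0.0, "rz": 0.0, "claw": 0.001},
    {"tx": 0.038, "ty": 0.121, "tz": -0.05, "rx": 0.0, "ry": 0.0, "rz": 0.0, "claw": 0.001},
    {"tx": 0.038, "ty": 0.121, "tz": -0.08, "rx": 0.0, "ry": 0.0, "rz": 0.0, "claw": 0.001},
    {"tx": 0.038, "ty": 0.121, "tz": -0.105, "rx": 0.0, "ry": 0.0, "rz": 0.0, "claw": 0.001},
    {"tx": 0.038, "ty": 0.121, "tz": -0.12, "rx": 0.0, "ry": 0.0, "rz": 0.0, "claw": 0.001},
    {"tx": 0.038, "ty": 0.121, "tz": -0.131, "rx": 0.0, "ry": 0.0, "rz": 0.0, "claw": 0.001},
    {"tx": 0.038, "ty": 0.121, "tz": -0.131, "rx": 0.0, "ry": 0.0, "rz": 0.0, "claw": 0.001},
    {"tx": 0.038, "ty": 0.121, "tz": -0.131, "rx": 0.0, "ry": 0.0, "rz": 0.0, "claw": 0.001},
  ],
)

```text
clock: 2.4
eef_pos: [480.8, 15.6, 100.6]
tool_rot: [3.141, -0.0, 0.467]
force: [0.4, 0.7, 0.7]
width: 0.9
```

```bash
python3 - <<'E'
from cell import *
from h import *
s=read_state();print(s['eef_pos'],s['force'],s['clock'])
c=get_image('scene');w=get_image('wrist')
a=cv2.resize(c[140:290,210:410],(600,450),interpolation=cv2.INTER_CUBIC)[:,:,::-1]
cv2.imwrite('pics/s1.png',cv2.convertScaleAbs(a,alpha=1.3));cv2.imwrite('pics/w1.png',w[:,:,::-1])
E
```

```text
[480.83737461  15.55590607 100.59015675] [0.39885489 0.6522434  0.71091095] 2.4
```

View pics/s1.png

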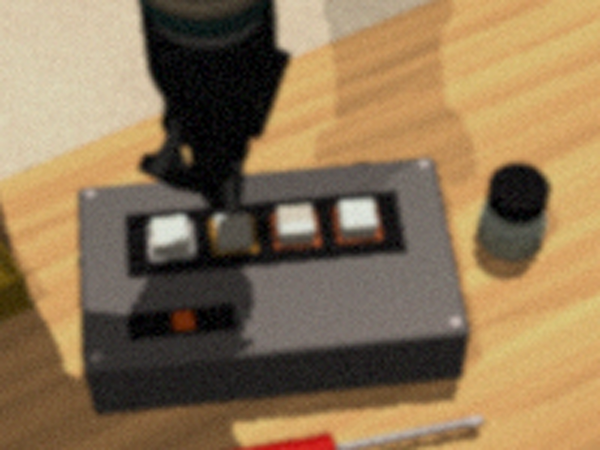

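View pics/w1.png

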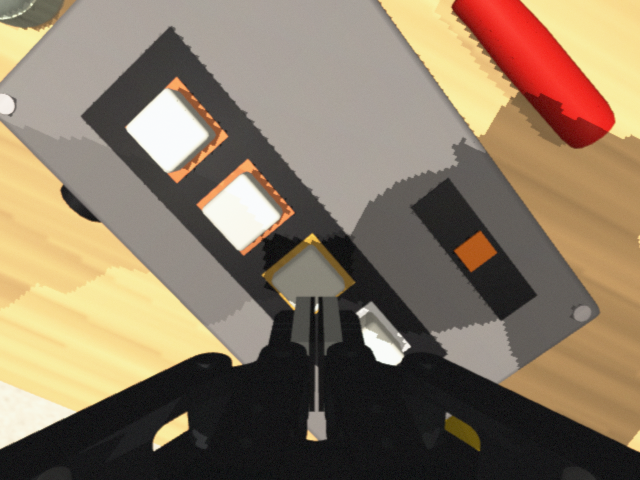

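The fingertips are over key 3 (yellow rim, wrist px ~310,275), about 4 mm short in y. I'll correct that and go down gently.

Call:
apply_moves(
  increments=[
    {"tx": 0.001, "ty": 0.004, "tz": -0.01, "rx": 0.0, "ry": 0.0, "rz": 0.0, "claw": 0.001},
    {"tx": 0.001, "ty": 0.004, "tz": -0.018, "rx": 0.0, "ry": 0.0, "rz": 0.0, "claw": 0.001},
    {"tx": 0.001, "ty": 0.004, "tz": -0.023, "rx": 0.0, "ry": 0.0, "rz": 0.0, "claw": 0.001},
    {"tx": 0.001, "ty": 0.004, "tz": -0.026, "rx": 0.0, "ry": 0.0, "rz": 0.0, "claw": 0.001},
    {"tx": 0.001, "ty": 0.004, "tz": -0.0275, "rx": 0.0, "ry": 0.0, "rz": 0.0, "claw": 0.001},
    {"tx": 0.001, "ty": 0.004, "tz": -0.0275, "rx": 0.0, "ry": 0.0, "rz": 0.0, "claw": 0.001},
    {"tx": 0.001, "ty": 0.004, "tz": -0.0275, "rx": 0.0, "ry": 0.0, "rz": 0.0, "claw": 0.001},
  ],
)

```text
clock: 3.2
eef_pos: [481.6, 19.5, 72.9]
tool_rot: [3.142, -0.0, 0.467]
force: [0.5, 0.3, 0.3]
width: 0.7
```

Call:
apply_moves(
  increments=[
    {"tx": 0.0, "ty": 0.0, "tz": -0.001, "rx": 0.0, "ry": 0.0, "rz": 0.0, "claw": 0.001},
    {"tx": 0.0, "ty": 0.0, "tz": -0.0015, "rx": 0.0, "ry": 0.0, "rz": 0.0, "claw": 0.001},
    {"tx": 0.0, "ty": 0.0, "tz": -0.0015, "rx": 0.0, "ry": 0.0, "rz": 0.0, "claw": 0.001},
  ],
)

```text
clock: 3.5
eef_pos: [481.6, 19.5, 71.4]
tool_rot: [3.142, -0.0, 0.467]
force: [0.1, -0.3, 0.3]
width: 0.8
```

Call:
apply_moves(
  increments=[
    {"tx": 0.0, "ty": 0.0, "tz": -0.0005, "rx": 0.0, "ry": 0.0, "rz": 0.0, "claw": 0.001},
    {"tx": 0.0, "ty": 0.0, "tz": -0.001, "rx": 0.0, "ry": 0.0, "rz": 0.0, "claw": 0.001},
    {"tx": 0.0, "ty": 0.0, "tz": -0.001, "rx": 0.0, "ry": 0.0, "rz": 0.0, "claw": 0.001},
  ],
)

```text
clock: 3.8
eef_pos: [481.6, 19.5, 70.4]
tool_rot: [3.142, -0.0, 0.467]
force: [-0.5, 1.3, 1.8]
width: 1.0
```

Call:
apply_moves(
  increments=[
    {"tx": 0.0, "ty": 0.0, "tz": -0.0005, "rx": 0.0, "ry": 0.0, "rz": 0.0, "claw": 0.001},
    {"tx": 0.0, "ty": 0.0, "tz": -0.0005, "rx": 0.0, "ry": 0.0, "rz": 0.0, "claw": 0.001},
    {"tx": 0.0, "ty": 0.0, "tz": -0.0005, "rx": 0.0, "ry": 0.0, "rz": 0.0, "claw": 0.001},
  ],
)

```text
clock: 4.1
eef_pos: [481.6, 19.5, 70.2]
tool_rot: [3.141, -0.0, 0.467]
force: [-1.5, -0.9, 4.8]
width: 0.9
```

Call:
apply_moves(
  increments=[
    {"tx": 0.0, "ty": 0.0, "tz": -0.0005, "rx": 0.0, "ry": 0.0, "rz": 0.0, "claw": 0.001},
    {"tx": 0.0, "ty": 0.0, "tz": -0.0005, "rx": 0.0, "ry": 0.0, "rz": 0.0, "claw": 0.001},
    {"tx": 0.0, "ty": 0.0, "tz": -0.0005, "rx": 0.0, "ry": 0.0, "rz": 0.0, "claw": 0.001},
  ],
)

```text
clock: 4.4
eef_pos: [481.6, 19.5, 69.7]
tool_rot: [3.141, -0.0, 0.467]
force: [-0.5, -1.0, 5.8]
width: 0.6
```

Contact is at about 70.3 mm and it is stiff, which fits a latched key. Before pressing fully I'll press about 1.3 mm more and check whether the marker moves. That is safe even if this were a raised key.

Call:
apply_moves(
  increments=[
    {"tx": 0.0, "ty": 0.0, "tz": -0.0007, "rx": 0.0, "ry": 0.0, "rz": 0.0, "claw": 0.001},
    {"tx": 0.0, "ty": 0.0, "tz": -0.0014, "rx": 0.0, "ry": 0.0, "rz": 0.0, "claw": 0.001},
    {"tx": 0.0, "ty": 0.0, "tz": -0.0014, "rx": 0.0, "ry": 0.0, "rz": 0.0, "claw": 0.001},
    {"tx": 0.0, "ty": 0.0, "tz": -0.0014, "rx": 0.0, "ry": 0.0, "rz": 0.0, "claw": 0.001},
  ],
)

```text
clock: 4.8
eef_pos: [481.6, 19.5, 68.5]
tool_rot: [3.141, -0.0, 0.467]
force: [-1.2, -0.0, 9.4]
width: 1.2
```

```bash
cat >> h.py <<'E'
def marker(im,cal):
    "orange marker (small plate on box top, x_box=45): position along box y, from BGR image"
    h=cv2.cvtColor(im,cv2.COLOR_BGR2HSV);m=cv2.inRange(h,(5,150,60),(18,255,255))
    k,l,st,ce=cv2.connectedComponentsWithStats(m)
    yb=np.array([.393,.919]);xb=np.array([.919,-.393]);c0=np.array([489.5,38.7])+20*xb
    r=[]
    for i in range(1,k):
        if st[i,4]<20: continue
        d=ray(cal,ce[i],60)[:2]-c0
        if abs(d@xb-45)<14 and abs(d@yb+60)<40: r.append((int(st[i,4]),ce[i].round(1),round(d@xb,1),round(d@yb,1)))
    return r
E
cat > m.py <<'E'
from cell import *
from h import *
cw=calibration('wrist');w=get_image('wrist')[:,:,::-1].copy()
ct=calibration('top');t=get_image('top')[:,:,::-1].copy();cs=calibration('scene');c=get_image('scene')[:,:,::-1].copy()
print('wrist',marker(w,cw),'top',marker(t,ct),'scene',marker(c,cs))
import sys;cv2.imwrite(f'pics/w{sys.argv[1]}.png',w);cv2.imwrite(f'pics/s{sys.argv[1]}.png',c)
s=read_state();print(s['clock'],s['eef_pos'].round(1),s['force'].round(1))
E
python3 m.py 2; python3 - <<'E'
from cell import *
from h import *
for n in('top','scene'):print('start',n,marker(cv2.imread(f'pics/{n}0.png'),calibration(n)))
E
```

```text
wrist [(1355, array([523.9, 291.8]), np.float64(44.9), np.float64(-65.7))] top [] scene [(31, array([267.6, 246.7]), np.float64(42.6), np.float64(-65.6))]
4.95 [481.6  19.6  68.5] [-1.   0.2  7.3]
start top [(42, array([359.4, 266. ]), np.float64(45.3), np.float64(-58.9))]
start scene [(58, array([270.7, 246.6]), np.float64(42.9), np.float64(-59.5))]
```

The marker moved about 6 mm to -y, so key 3 is the latched one. Next I press it through to about 66.5 mm and lift off.

Call:
apply_moves(
  increments=[
    {"tx": 0.0, "ty": 0.0, "tz": -0.001, "rx": 0.0, "ry": 0.0, "rz": 0.0, "claw": 0.001},
    {"tx": 0.0, "ty": 0.0, "tz": -0.0022, "rx": 0.0, "ry": 0.0, "rz": 0.0, "claw": 0.001},
    {"tx": 0.0, "ty": 0.0, "tz": -0.0022, "rx": 0.0, "ry": 0.0, "rz": 0.0, "claw": 0.001},
    {"tx": 0.0, "ty": 0.0, "tz": -0.0022, "rx": 0.0, "ry": 0.0, "rz": 0.0, "claw": 0.001},
  ],
)

```text
clock: 5.35
eef_pos: [481.7, 19.5, 66.4]
tool_rot: [3.141, -0.0, 0.467]
force: [-1.8, -0.1, 11.0]
width: 0.8
```

```bash
python3 m.py 3
```

```text
wrist [(1359, array([535.4, 305.7]), np.float64(44.9), np.float64(-71.9))] top [] scene [(29, array([264.4, 247.2]), np.float64(43.1), np.float64(-71.7))]
5.5 [481.6  19.5  66.4] [-0.7 -0.7 10.1]
```

Call:
apply_moves(
  increments=[
    {"tx": 0.0, "ty": 0.0, "tz": 0.002, "rx": 0.0, "ry": 0.0, "rz": 0.0, "claw": 0.001},
    {"tx": 0.0, "ty": 0.0, "tz": 0.005, "rx": 0.0, "ry": 0.0, "rz": 0.0, "claw": 0.001},
    {"tx": 0.0, "ty": 0.0, "tz": 0.01, "rx": 0.0, "ry": 0.0, "rz": 0.0, "claw": 0.001},
    {"tx": 0.0, "ty": 0.0, "tz": 0.025, "rx": 0.0, "ry": 0.0, "rz": 0.0, "claw": 0.001},
    {"tx": 0.0, "ty": 0.0, "tz": 0.045, "rx": 0.0, "ry": 0.0, "rz": 0.0, "claw": 0.001},
    {"tx": 0.0, "ty": 0.0, "tz": 0.06, "rx": 0.0, "ry": 0.0, "rz": 0.0, "claw": 0.001},
    {"tx": 0.0, "ty": 0.0, "tz": 0.06, "rx": 0.0, "ry": 0.0, "rz": 0.0, "claw": 0.001},
    {"tx": 0.0, "ty": 0.0, "tz": 0.06, "rx": 0.0, "ry": 0.0, "rz": 0.0, "claw": 0.001},
  ],
)

```text
clock: 6.3
eef_pos: [481.5, 19.5, 125.6]
tool_rot: [3.141, -0.0, 0.467]
force: [0.4, 0.5, -0.7]
width: 1.1
```

```bash
python3 m.py 4
```

```text
wrist [(809, array([450.8, 225.4]), np.float64(44.7), np.float64(-48.2))] top [(33, array([354.3, 263.5]), np.float64(46.3), np.float64(-47.2))] scene [(31, array([276.5, 245.9]), np.float64(42.7), np.float64(-48.2))]
6.45 [480.9  19.5 124.9] [0.1 0.3 1. ]
```

View pics/w4.png

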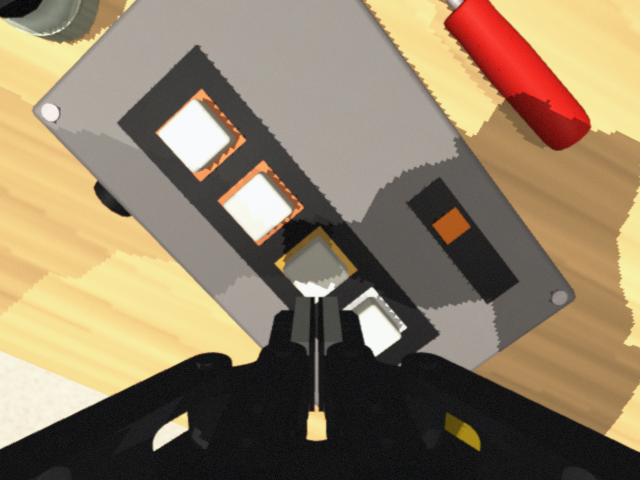

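The marker is now at about +11.5 mm from its start, the key is up, and the fingers are clear at 125 mm. The picture shows key 3 at (318,265) level with its neighbours, and the screwdriver and jar in place.

```bash
python3 -c "
from cell import *
print(finish_job())"
```

```text
the job is handed in; nothing more can be done
None
```

Key 3 (third from the left, yellow rim) was the latched one. I pressed it through, it came up, and the job is handed in at about 6.5 s on the robot's clock.

- **Finding it:** From the two fixed cameras, key 3's top appeared about 4 mm lower than the other three. A light touch met it at about 70.3 mm. On a further press of just over 1 mm, the marker moved to about -6 mm, which confirmed it.
- **Pressing:** At a TCP height of 66.4 mm (about 11 N) the marker read about -12 mm, so the key was at its stop.
- **After release:** The marker read about +11.5 mm in all three cameras, with about 1 mm of measuring error. The last wrist picture shows key 3 level with its neighbours and the fingers about 50 mm above the keys.
- **Rest of the scene:** I touched no other key. The screwdriver and jar looked undisturbed in the last wrist picture. I did not measure the bystanders' positions again or check the bin closely, but the arm never went near any of them.

None of the checks disagreed. The first light touch alone was ambiguous (4.8 to 5.8 N), so I used the marker to settle it. One early move call was refused because of how I had written its values, and the arm did not move.

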